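# Stow an engine mount in the drop-front parts cabinet

## Robot

A 7-joint arm with a two-finger parallel gripper is mounted at the origin on the work surface. World frame = base frame: x ahead of the robot, y to its left, z up, the work surface at z = 0. Lengths are in m, angles in rad, forces in N, time in s.
With the tool pointing down it reaches from about 0.4 to 0.9 m from the base axis. Payload 5.5 kg.
Tool frame: the origin (TCP) lies midway between the tips of the shut fingers; the grasp point (between the pads) lies 19 mm behind it (manip.grip_depth is the distance from the TCP to the grasp point, in m); z points along the fingers, y is the line along which they close (so a half turn about z gives the same grasp; the last joint's range is limited). The gripper opens to 92 mm and grips with 3 to 60 N. Pads are 19 mm wide; open, the fingers measure 130 mm over their backs; the gripper's body (75 mm by 190 mm) begins 47 mm behind the grasp point.
Start: joints at [-1.086, 0.501, -0.427, 1.55, 0.221, 1.138, -0.21], TCP at [0.143, 0.634, 0.227] pointing down, gripper open.
Joint ranges: [-2.88, 2.88], [-0.31, 2.03], [-1.54, 1.56], [0.2, 2.42], [-1.41, 4.55], [0.19, 2.02], [-2.57, 2.57]. Speed limits (rad/s): [2.57, 2.57, 3.14, 3.14, 3.14, 3.14, 3.14].

## Interface

Orientations are given as a unit quaternion [x, y, z, w].
In Python, from bench import manip, effector, viewer gives the robot as it stands. Calls block until the motion is done:
- manip.move_pose(position, orientation): joint-space move of the TCP to a pose.
- manip.servo_line(position, ori=None, vel=0.15): straight line of the TCP; ori=None keeps the orientation; vel is the mean speed in m/s.
- manip.movej(angles): joint-space move.
- effector.open_jaws() and effector.close(f_grip=None): open the fingers fully, or close them until they stop; f_grip is the grip in N (None keeps the last).
- manip.sleep(seconds).
- manip.solve_ik(position, orientation): joint angles nearest the present ones, or None.
- viewer.get_image(name): name is "scene" or "top" or "wrist"; returns the picture (400x640x3 uint8, red, green, blue); there is no depth.
- viewer.get_calibration(name): a dict with "vfov" (degrees; the focal length in pixels is half the picture's height over the tangent of half this angle, whatever the lens; pixels are square), "cx", "cy" (the principal point, pixels), "eye" and "attitude" of the camera in the world. Camera axes: x right, y down, z forward; pixel columns grow to the right and rows downward; lengths in m; the calibration is good to about 2 mm. A picture is of the moment at which its call begins: read the wrist's pose just before it. get_calibration takes no time and is no camera call; for the wrist camera it gives the pose at the moment of the call.
A pose or a line that the arm cannot do raises manip.PlanningError and nothing moves.
- manip.hand_in(): hands the job in; it is judged then, once.
Readings, each from a call of its own:
- manip.current_clock(): time.
- manip.current_q(): joint angles.
- manip.current_joint_velocities(): joint speeds.
- manip.current_tau(): joint torques, N m.
- manip.current_tool_pos(): TCP position.
- manip.current_tcp_rot(): TCP orientation.
- manip.current_force(): force on the tool from outside, world axes, zero at the start.
- manip.current_wrist_torque(): the same for the moment, N m.
- manip.current_finger_gap(): finger opening in m.
- manip.current_gripper_force(): force on a finger pad.
Only numpy, scipy, OpenCV 4.12 (cv2) and the standard library are available. Lean on these libraries where they do the work, as an engineer would, in place of code of your own. Each camera call takes 0.05 s, during which the arm holds its last target. There are 200 camera calls.

## Task

Put the spool-shaped engine mount away in the little grey cabinet: pull the cabinet's drop-down front door all the way down, draw the tray well out over it, stand the mount upright on the tray's floor and let go, then slide the tray fully home and push the door back up until it is shut. Leave the other two mounts (the cone and the plain sleeve) where they stand.

Things in the scene. Friction and masses are not known exactly. Their poses are not given: they have to be found in the camera images.
- cabinet: Grey steel cabinet, fixed: 240 deep (x) x 250 wide (y) x 193 high. Origin on the bench below the middle of its open front; its x points into the cabinet, z up. Inner floor at 75 mm; sides 6 mm thick, 193 high from the front plane (x=0) back. The roof (top at 193) begins 65 mm behind the front plane, leaving a hand slot open from above. A loose tape roll lies on the roof's rear part.
- door (a joint): Bottom-hinged front door, rad: 0 shut (upright), 1.57 fully down (level, inner face up). Stiff hinge: stays where it is left; about 5 N at its free edge moves it. Grey panel 250 wide x 135 high x 12 thick, no handle. Down, its underside is 63 mm above the bench with free space below, so its free edge can be lifted from below.
- door_hinge (a point): The door's hinge axis, mid-width, at its inner lower edge: 75 mm above the bench in the front plane; the axis runs along the cabinet's y.
- door_edge (a point): Middle of the door's free (top) edge, on its inner face, 135 mm from the hinge. z axis from hinge to free edge, x axis out of the inner face. Shut, the inner face lies in the cabinet's front plane and the edge is 210 mm above the bench, 17 mm above the roof: it can be pulled from within the hand slot.
- tray (a joint): Slide of the tray, m: 0 fully home, 0.15 fully out (towards the opening, the cabinet's -x). About 2 N moves it; it stays where it is left.
- tray_front (a point): Middle of the top edge of the tray's front wall, on its outer face; 175 mm above the bench, 12 mm behind the front plane when home. The aluminium tray is 188 long (x) x 200 wide, walls 5 thick; front wall 97 high, the others 50. The front wall can be hooked from inside or pushed from outside.
- tray_in (a point): Centre of the tray's inner floor (178 x 190 mm), 82 mm above the bench; 94 mm behind the front wall's outer face. Axes as the cabinet's.
- spool: The engine mount to put away: spool of two steel discs (50 mm diameter, 12 mm thick) with a thinner rubber waist (32 mm diameter) between them, 56 mm high, 0.25 kg, standing on the bench in front of the cabinet's opening. Origin at the centre of its underside, z up along its axis.
- cone: Another mount, to be left: rubber cone with steel ends, 50 mm diameter at the foot, 24 mm at the top, 56 mm high. Origin at the centre of its underside.
- sleeve: Another mount, to be left: plain black rubber sleeve, 50 mm outer diameter, 26 mm bore, 56 mm high. Origin at the centre of its underside.
Things that resemble listed ones, but are neither listed nor needed, are in the scene too. What is shaped like the spool but purple is not meant.

How it is judged:
By the outcome, as a careful person would: the job done as asked, in the order asked, and still so for the second after the job is handed in, with the robot touching nothing.
It also fails if it takes over 72 s, if anything falls off the work surface, if the arm or the gripper's body presses on something with over 40 N, if the wrist force passes 120 N, or if a joint passes its speed limit or range.

## Working session

There is one attempt and no reset: what is moved stays moved. The work goes in short steps, each a Python script; the robot and the scene stay as the last script left them, time stands still between calls to the robot, and variables do not carry over. Pictures are saved under pics/ and viewed, at most 10 in all, crops included, and the job is handed in when it is done.

```bash
mkdir -p pics; ls
python3 - <<'E'
from bench import manip, viewer
import cv2
for n in("scene","top"):
    im=viewer.get_image(n); cv2.imwrite(f"pics/{n}0.png",im[:,:,::-1]); print(n,viewer.get_calibration(n))
print(manip.current_tool_pos(),manip.current_tcp_rot(),manip.current_clock(),manip.grip_depth)
E
```

```text
pics
scene {'vfov': 54.370304986932005, 'cx': 322.80131783135283, 'cy': 201.09281380611156, 'eye': array([0.54860533, 0.70164112, 0.75651561]), 'attitude': array([ 0.02388057,  0.88853426, -0.45807572, -0.01016028])}
top {'vfov': 43.36209838482194, 'cx': 310.53894977106404, 'cy': 198.8963106656909, 'eye': array([ 0.36565656, -0.13446369,  1.39617007]), 'attitude': array([-0.70322784,  0.7079113 , -0.0479893 ,  0.04504685])}
[0.14288747 0.63346459 0.22581459] [ 1.10649948e-01  9.93859067e-01 -8.53645472e-04 -1.23196546e-04] 0.1 0.0188
```

View pics/scene0.png

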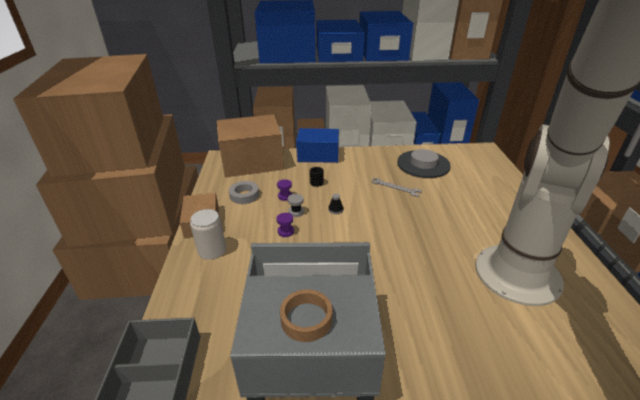

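View pics/top0.png

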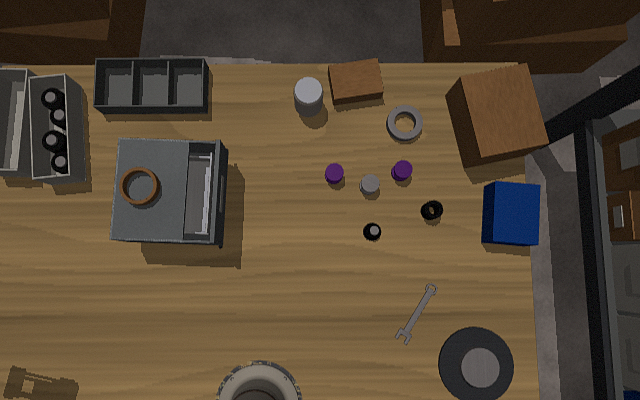

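Run:
```python
import cv2,numpy as np
a=cv2.imread("pics/top0.png"); f=lambda im,x,y,w,h,s:cv2.resize(im[y:y+h,x:x+w],None,fx=s,fy=s,interpolation=cv2.INTER_CUBIC)
cv2.imwrite("pics/c1.png",np.vstack([f(a,105,130,133,120,3) if 0 else np.hstack([f(a,105,130,130,120,3),f(a,320,145,130,120,3)])]))
b=cv2.imread("pics/scene0.png"); cv2.imwrite("pics/c2.png",f(b,225,160,160,120+20,4.2))
```

```text
(no output)
```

View pics/c1.png

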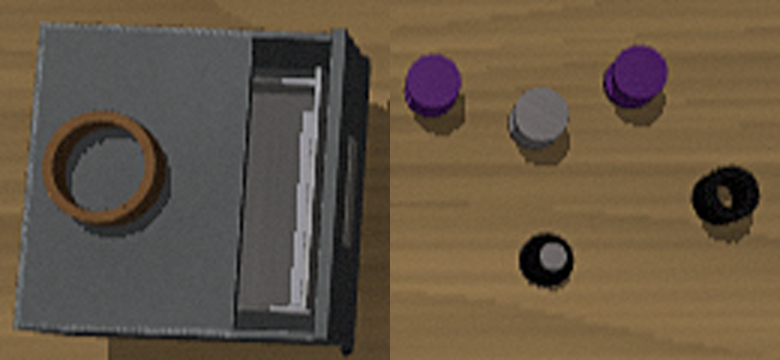

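View pics/c2.png

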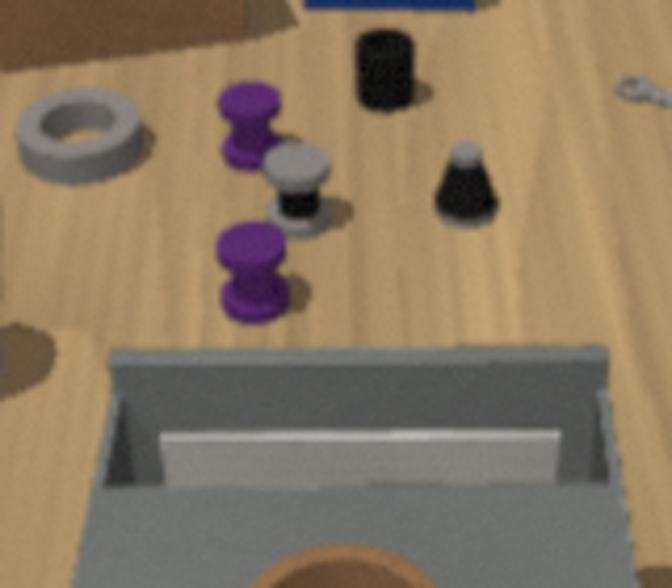

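Top view: the cabinet is at px ~(112–225, 138–243), opening towards image right (world −y). The silver spool's top disc is at (370,184), between two purple decoys. The scene view shows the door shut, with its top edge from (252,243) to (369,243), and the spool's top at (296,199). Next I fit the poses.

```bash
cat > h.py <<'E'
import numpy as np, json
from scipy.spatial.transform import Rotation as R
from bench import manip, effector, viewer
def proj(n,P):
    c=viewer.get_calibration(n); f=200/np.tan(np.radians(c["vfov"]/2))
    p=R.from_quat(c["attitude"]).inv().apply(np.atleast_2d(P)-c["eye"])
    return np.c_[c["cx"]+f*p[:,0]/p[:,2], c["cy"]+f*p[:,1]/p[:,2]]
E
python3 - <<'E'
from h import *
from scipy.optimize import least_squares as LS
T=lambda u,v:(105+u/3,130+v/3); S=lambda u,v:(225+u/4.2,160+v/4.2)
# cab pts
top=[((.24,-.125,.193),T(42,24)),((.24,.125,.193),T(16,328)),((.065,-.125,.193),T(252,34)),((.065,.125,.193),T(234,332)),((-.012,-.125,.21),T(346,30)),((-.012,.125,.21),T(327,340))]
sc=[((-.012,.125,.21),S(608,347)),((-.012,-.125,.21),S(112,350)),((.065,-.125,.193),S(104,488)),((.065,.125,.193),S(613,486))]
def W(p,P): return np.array([p[0],p[1],0])+R.from_euler('z',p[2]).apply(P)
def res(p):
    return np.r_[tuple((proj(n,W(p,np.array([a for a,b in l])))-[b for a,b in l]).ravel() for n,l in(("top",top),("scene",sc)))]
s=LS(res,[.5,.3,1.6]); print(s.x,s.fun.round(1).reshape(-1,2).tolist())
def obj(t,sc): return LS(lambda p:np.r_[(proj("top",[*p,.056])-t).ravel(),(proj("scene",[*p,.056])-sc).ravel()],[.5,0])
o=obj((370,184),S(297,165)); print("spool",o.x,o.fun)
for n,t,q in(("pur1",(320+43/3,145+85/3),S(252,245)),("pur2",(320+250/3,145+75/3),S(250,103)),("cone",(320+163/3,145+257/3),S(466,153))): r=obj(t,q);print(n,r.x,r.fun)
json.dump(dict(cab=s.x.tolist(),spool=o.x.tolist()),open("p.json","w"))
E
```

```text
[0.54448105 0.09514222 1.52788511] [[-0.7, -0.5], [-1.0, 0.4], [0.7, -1.3], [-0.3, 1.7], [-0.4, -0.5], [-0.4, -0.1], [0.3, -0.9], [-0.2, -0.5], [-2.9, -0.8], [2.8, -1.5]]
spool [ 0.58341877 -0.3002191 ] [-0.45611747 -0.27712022  0.2988515  -0.91694914]
pur1 [ 0.61380938 -0.20423294] [-0.4866911  -0.4781957   0.48625357 -0.83261912]
pur2 [ 0.62109838 -0.39091462] [-0.65053598 -0.21303296  0.23517469 -1.45490102]
cone [ 0.45689249 -0.30896993] [-0.45210103 -0.11066974  0.11292803 -0.95925621]
```

```bash
cat >> h.py <<'E'
P=json.load(open("p.json")); C=np.array(P["cab"]); RC=R.from_euler('z',C[2])
def w(x,y,z): return np.array([C[0],C[1],0])+RC.apply([x,y,z])
def ori(p=90,s=1):
    p=np.radians(p); z=np.array([np.cos(p),0,-np.sin(p)]); y=np.array([0,s,0.])
    return (RC*R.from_matrix(np.c_[np.cross(y,z),y,z])).as_quat()
def line(x,y,z,v=.12): manip.servo_line(w(x,y,z),vel=v)
def rep(t=""): print(t,"t%.1f"%manip.current_clock(),"cabpos",RC.inv().apply(manip.current_tool_pos()-[C[0],C[1],0]).round(4),"F",RC.inv().apply(manip.current_force()).round(1))
H=.0095
def opening(th,r=.11): # finger corner on inner face
    return np.array([-r*np.sin(th)+H, .075+r*np.cos(th)])
def closing(th,p=45,s=.025):
    a=np.radians(p); d=np.array([np.cos(a),-np.sin(a)]); u=np.array([np.sin(a),np.cos(a)])
    t=np.array([-np.sin(th),np.cos(th)]); o=np.array([-np.cos(th),-np.sin(th)])
    hng=np.array([0,.075])+.012*o
    return hng+.135*t+s*d-H*u if th>np.pi/2-a else hng+(.135-s)*t-H*u
E
python3 - <<'E'
from h import *
f=lambda q: None if q is None else np.round(q,2).tolist()
sx,sy=P["spool"]
for s in(1,-1):
    print("s",s)
    for n,p in dict(slot=w(.03,0,.185),up=w(.03,0,.33),low=w(-.1,0,.075),hook=w(.03,0,.15),out=w(-.12,0,.15),pick=[sx,sy,.01],place=w(-.044,0,.092)).items(): print(n,f(manip.solve_ik(p,ori(90,s))))
    for p in(30,45,55):
      for th in(100,90,60,30,0):
        c=closing(np.radians(th),p); print(p,th,f(manip.solve_ik(w(c[0],.04,c[1]),ori(p,s))))
E
```

```text
s 1
slot [0.63, 0.74, -1.3, 1.81, 0.77, 1.22, 2.2]
up [0.66, 0.51, -1.29, 1.63, 0.5, 1.38, 2.4]
low [-0.94, 1.03, 1.35, 1.98, -1.13, 1.19, -2.29]
hook [0.62, 0.81, -1.3, 1.83, 0.85, 1.2, 2.14]
out [-0.93, 0.83, 1.36, 1.94, -0.9, 1.17, -2.4]
pick [-0.26, 1.11, 1.12, 1.69, -1.12, 1.12, -1.96]
place [-1.04, 0.99, 1.35, 1.96, -1.08, 1.18, -2.43]
30 100 [0.04, 1.12, 0.68, 1.82, -1.31, 1.7, -1.67]
30 90 [0.05, 1.08, 0.68, 1.83, -1.27, 1.71, -1.7]
30 60 [-0.11, 1.05, 0.9, 1.88, -1.32, 1.88, -1.72]
30 30 [-0.17, 0.93, 0.9, 1.93, -1.3, 1.85, -1.8]
30 0 [-0.28, 0.86, 0.9, 1.99, -1.33, 1.8, -1.87]
45 100 [-0.05, 0.95, 0.68, 1.92, -1.23, 1.42, -1.77]
45 90 [-0.18, 1.03, 0.9, 1.93, -1.31, 1.6, -1.74]
45 60 [-0.33, 1.03, 1.13, 1.95, -1.33, 1.78, -1.78]
45 30 [-0.41, 0.88, 1.13, 1.98, -1.27, 1.72, -1.89]
45 0 [-0.53, 0.8, 1.13, 2.02, -1.28, 1.66, -1.99]
55 100 [-0.28, 0.97, 0.9, 1.98, -1.3, 1.39, -1.79]
55 90 [-0.39, 1.1, 1.13, 1.98, -1.38, 1.61, -1.76]
55 60 [-0.42, 0.91, 1.13, 1.99, -1.24, 1.56, -1.88]
55 30 [-0.61, 0.96, 1.35, 2.01, -1.29, 1.73, -1.94]
55 0 [-0.74, 0.87, 1.36, 2.03, -1.28, 1.66,
[... 406 characters left out ...]
1.18]
30 90 [0.61, 0.92, -0.07, 1.81, -0.86, 1.25, 1.17]
30 60 [0.52, 0.78, 0.02, 1.86, -0.91, 1.34, 1.13]
30 30 [0.36, 0.69, 0.17, 1.91, -1.0, 1.41, 1.12]
30 0 [0.24, 0.63, 0.19, 1.97, -1.07, 1.38, 1.09]
45 100 [0.39, 0.8, 0.1, 1.91, -0.91, 1.08, 1.15]
45 90 [0.34, 0.77, 0.18, 1.91, -0.93, 1.13, 1.15]
45 60 [0.24, 0.65, 0.28, 1.93, -0.92, 1.23, 1.08]
45 30 [0.17, 0.54, 0.28, 1.96, -0.92, 1.24, 0.98]
45 0 [0.1, 0.47, 0.24, 2.0, -0.94, 1.19, 0.89]
55 100 [0.34, 0.71, 0.07, 1.96, -0.82, 0.91, 1.02]
55 90 [0.29, 0.67, 0.15, 1.96, -0.83, 0.97, 1.02]
55 60 [0.15, 0.55, 0.29, 1.97, -0.83, 1.08, 0.95]
55 30 [0.0, 0.45, 0.37, 1.99, -0.84, 1.13, 0.84]
55 0 [-0.05, 0.39, 0.31, 2.01, -0.83, 1.09, 0.73]
```

Run:
```python
from h import *
O=ori(90,-1)
p=manip.current_tool_pos(); manip.servo_line([p[0],p[1],.36],vel=.2)
effector.close(10)
manip.move_pose(w(.031,0,.33),O); rep("up")
line(.031,0,.187,.15); rep("in slot")
for th in np.radians([0,12,25,40]):
    c=opening(th); line(c[0],0,c[1],.1); rep("%.0f"%np.degrees(th))
import cv2; cv2.imwrite("pics/s1.png",viewer.get_image("scene")[120:320,200:420,::-1].repeat(2,0).repeat(2,1))
```

```text
up t4.7 cabpos [0.0327 0.0004 0.33  ] F [-0.1  0.4  0.3]
in slot t5.8 cabpos [ 0.0313 -0.0007  0.1879] F [-1.   0.1 -0.7]
0 t6.1 cabpos [ 0.0088 -0.0004  0.1856] F [ 0.5  0.7 -0. ]
12 t6.5 cabpos [-1.370e-02  1.000e-04  1.825e-01] F [ 0.2 -0.3 -0.6]
25 t6.9 cabpos [-0.0378  0.0002  0.1744] F [ 0.8  0.3 -0.5]
40 t7.3 cabpos [-0.062   0.0004  0.1589] F [-0.1  0.6 -0.5]
```

View pics/s1.png

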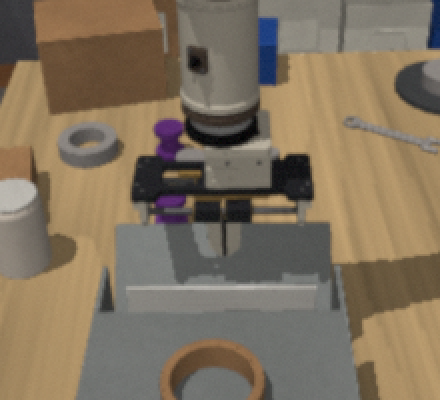

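The door is tilting outward with the closed fingers on its inner face, at about (225,245) in the crop. I'll continue.

Run:
```python
from h import *
for th in np.radians([55,68,80,90]):
    c=opening(th); line(c[0],0,c[1],.1); rep("%.0f"%np.degrees(th))
for dz in(.002,.004,.006):
    line(c[0],0,.075-dz,.04); rep("dz%.3f"%dz)
    if manip.current_force()[2]>8: break
line(-.1,0,.24,.25)
line(.031,0,.24,.2); line(.031,0,.15,.15); rep("in tray")
line(-.105,0,.15,.12); rep("pull")
for x in(-.113,-.118,-.122):
    line(x,0,.15,.05); rep()
    if abs(manip.current_force()[1])>10: break
line(x+.012,0,.15); line(x+.012,0,.26,.25)
manip.move_pose(w(-.1,0,.40),ori(90,-1))
import cv2; cv2.imwrite("pics/t2.png",cv2.resize(viewer.get_image("top")[130:250,100:400,::-1],None,fx=2.6,fy=2.6))
rep()
```

```text
55 t7.8 cabpos [-0.0816  0.0007  0.1373] F [-0.3  0.2 -0.4]
68 t8.2 cabpos [-0.0928  0.0004  0.1158] F [-0.8  0.4  0.5]
80 t8.6 cabpos [-0.0989  0.0004  0.0938] F [-0.2 -0.5  0.1]
90 t8.9 cabpos [-0.1003 -0.0008  0.0753] F [-0.1 -1.4  1.9]
dz0.002 t9.2 cabpos [-0.1003 -0.0008  0.0751] F [ 0.2  5.7 19.6]
in tray t11.6 cabpos [ 0.0306 -0.0007  0.1507] F [ 0.3 -0.1  1. ]
pull t12.9 cabpos [-0.1044  0.0003  0.1498] F [-0.1 -0.1  0.3]
 t13.2 cabpos [-1.134e-01  1.000e-04  1.499e-01] F [ 0.3 -0.2 -0.3]
 t13.4 cabpos [-0.1186  0.      0.15  ] F [-0.5 -0.3  0.2]
 t13.7 cabpos [-0.1223 -0.      0.15  ] F [1.5 1.  0.1]
 t15.2 cabpos [-0.1002  0.0009  0.398 ] F [-0.4  0.4 -0.4]
```

View pics/t2.png

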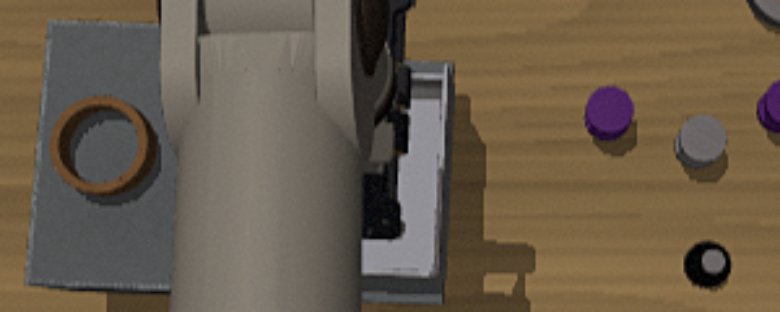

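Door is level and the tray is out; the spool is still at its place. Now pick and place.

Run:
```python
from h import *
import cv2
O=ori(90,-1); sx,sy=P["spool"]
effector.open_jaws()
manip.move_pose([sx,sy,.14],O)
manip.servo_line([sx,sy,.010],vel=.12); rep("down")
effector.close(25); print(manip.current_finger_gap(),manip.current_gripper_force())
z0=manip.current_tool_pos()[2]
manip.servo_line([sx,sy,.25],vel=.15); rep("lift"); print(manip.current_finger_gap())
cv2.imwrite("pics/s3.png",viewer.get_image("scene")[80:330,180:440,::-1].repeat(2,0).repeat(2,1))
manip.servo_line(w(-.043,0,.25),vel=.18); rep("over")
line(-.043,0,z0+.082+.006,.12); rep("low")
for k in range(5):
    line(-.043,0,z0+.082+.004-.002*k,.03); rep()
    if manip.current_force()[2]>manip_f if (manip_f:=4) else 0: break
cv2.imwrite("pics/s4.png",viewer.get_image("scene")[130:330,200:420,::-1].repeat(3,0).repeat(3,1))
```

```text
down t19.3 cabpos [-0.3937 -0.0567  0.011 ] F [ 0.9 -0.3 -0.6]
0.04942986544109966 24.999742582440376
lift t21.8 cabpos [-0.393  -0.0553  0.2488] F [ 0.2  0.3 -2.9]
0.0493568538296041
over t24.0 cabpos [-4.41e-02 -2.00e-04  2.50e-01] F [-0.2  0.5 -3.8]
low t25.4 cabpos [-0.0429 -0.0007  0.099 ] F [-1.1 -0.5 -4.3]
 t25.7 cabpos [-0.043  -0.0001  0.0965] F [-0.1 -0.5 -3.3]
 t25.9 cabpos [-0.043   0.0002  0.0941] F [ 0.1  0.4 -2.6]
 t26.2 cabpos [-0.043  -0.      0.0922] F [-0.8 -0.9 -2.8]
 t26.4 cabpos [-0.043  -0.0001  0.0919] F [-1.1  5.2 12.2]
```

View pics/s4.png

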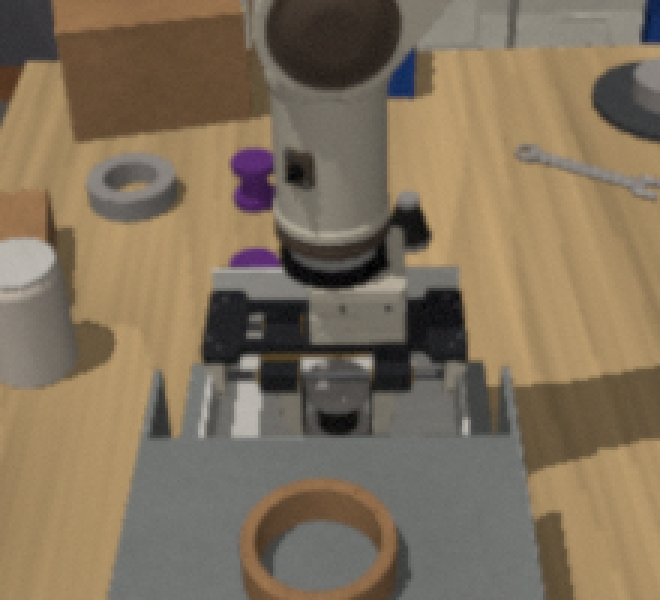

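The spool is upright between the fingers at (335,400) and resting on the tray floor (12 N contact). I'll release it and push the tray home.

Run:
```python
from h import *
import cv2
effector.open_jaws(); print(manip.current_finger_gap())
line(-.043,0,.26,.18)
line(-.20,0,.26,.2)
cv2.imwrite("pics/s5.png",viewer.get_image("scene")[180:300,230:400,::-1].repeat(3,0).repeat(3,1))
effector.close(10)
line(-.175,0,.145,.2); rep()
line(-.02,0,.145,.09); rep("push")
for x in np.arange(-.012,.0081,.003):
    line(x,0,.145,.05); rep()
    if manip.current_force()[1]<-8: break
```

```text
0.09149625983999383
 t31.6 cabpos [-0.1754 -0.0007  0.1458] F [-0.6  0.5 -0.3]
push t33.4 cabpos [-0.0202  0.0003  0.1448] F [ 0.5 -0.5  0.2]
 t33.8 cabpos [-1.120e-02  1.000e-04  1.449e-01] F [-0.  -0.7  0.1]
 t34.0 cabpos [-0.0086 -0.      0.145 ] F [ 0.1 -0.4 -0.5]
 t34.2 cabpos [-0.0056 -0.      0.145 ] F [0.7 1.  0.2]
 t34.5 cabpos [-0.0025 -0.      0.145 ] F [-1.3  0.3  0.2]
 t34.8 cabpos [0.0005 0.     0.145 ] F [0.5 0.1 0.6]
 t35.0 cabpos [8.00e-04 1.00e-04 1.45e-01] F [-5.8  1.3  1.8]
 t35.2 cabpos [8.00e-04 1.00e-04 1.45e-01] F [-11.9   1.6   4.3]
```

View pics/s5.png

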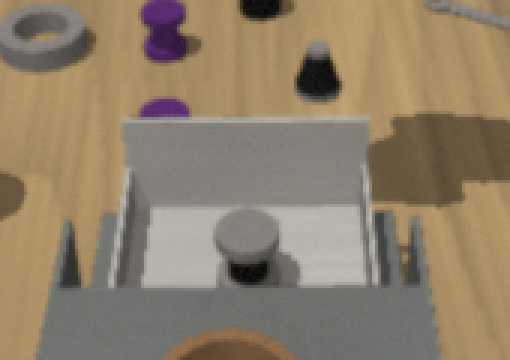

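The spool stands upright on the tray floor at (247,240), and the tray met its end stop. Now I lift the door from below.

Run:
```python
from h import *
import cv2
y=.04; a=np.radians(45); d=np.array([np.cos(a),-np.sin(a)]); u=np.array([np.sin(a),np.cos(a)])
c0=closing(np.pi/2); pre=c0-.09*d-.006*u; near=c0-.006*u
line(-.06,0,.145,.2); line(-.22,0,.27,.25)
q=manip.solve_ik(w(pre[0]-.05,y,pre[1]+.05),ori(45,-1)); print(np.round(q,2))
manip.move_pose(w(pre[0]-.05,y,pre[1]+.05),ori(45,-1)); rep("pre")
line(pre[0],y,pre[1]); line(near[0],y,near[1],.1); rep("under")
for th in(90,80,65,50,40,25,12,4):
    c=closing(np.radians(th)); line(c[0],y,c[1],.1); rep(th)
    f=np.linalg.norm(manip.current_force())
    if f>25: print("STOP"); break
cv2.imwrite("pics/s6.png",viewer.get_image("scene")[150:330,210:420,::-1].repeat(3,0).repeat(3,1))
```

```text
[ 0.49  0.66  0.21  1.74 -0.74  1.39  1.04]
pre t37.5 cabpos [-0.24    0.0397  0.1478] F [ 0.7 -0.3  0.3]
under t39.3 cabpos [-0.1291  0.0396  0.0346] F [ 0.6  0.1 -0.8]
90 t39.5 cabpos [-0.1257  0.0398  0.0387] F [-4.1  0.7 -1. ]
80 t39.9 cabpos [-0.1246  0.0395  0.0629] F [-3.7  0.8  0.4]
65 t40.4 cabpos [-0.1151  0.0401  0.0972] F [ 0.4 -0.3  0.2]
50 t40.9 cabpos [-0.0993  0.04    0.1288] F [ 0.6 -0.2 -0. ]
40 t41.3 cabpos [-0.0859  0.0399  0.1455] F [0.5 0.  0.3]
25 t41.7 cabpos [-0.0635  0.0399  0.1634] F [-0.3 -0.6  0. ]
12 t42.1 cabpos [-0.0409  0.04    0.1736] F [-0.4 -0.2 -0.4]
4 t42.5 cabpos [-0.0261  0.04    0.1773] F [-0.4  0.5  0. ]
```

View pics/s6.png

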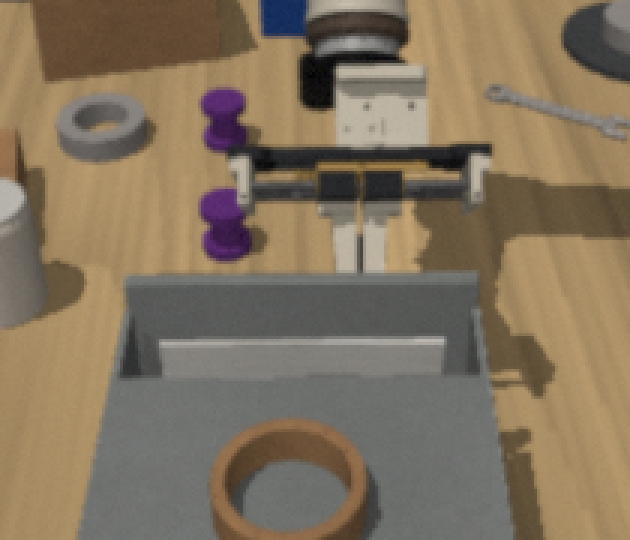

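The door is almost upright, with its edge at v≈275 in the crop, and the tray is home behind it. I'll push to the stop.

Run:
```python
from h import *
import cv2
y=.04; c=closing(0); print(c)
for k in range(10):
    line(c[0]-.002+.002*k,y,c[1],.04); rep(k)
    if RC.inv().apply(manip.current_force())[0]<-14: break
line(-.10,y,.20,.15)
manip.move_pose(w(-.24,.04,.30),ori(45,-1)); rep()
cv2.imwrite("pics/s7.png",viewer.get_image("scene")[150:330,210:420,::-1].repeat(3,0).repeat(3,1))
```

```text
[-0.01871751  0.17828249]
0 t42.8 cabpos [-0.021   0.04    0.1781] F [-1.7  0.4 -2.3]
1 t43.0 cabpos [-0.019   0.04    0.1782] F [-3.4  0.1 -1.3]
2 t43.3 cabpos [-0.0186  0.0398  0.1781] F [-8.4  2.3  2.3]
3 t43.5 cabpos [-0.0183  0.0397  0.1779] F [-14.3   3.7   4.9]
 t45.0 cabpos [-0.2377  0.0401  0.2993] F [ 0.4 -0.2 -0.3]
```

View pics/s7.png

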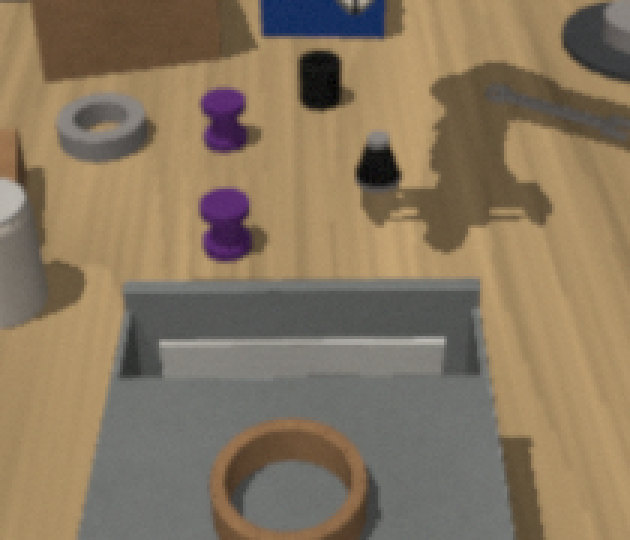

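The door edge is back at image row 243, as at the start, the tray is home, and the cone and sleeve have not moved. Handing in.

```bash
python3 -c "
from bench import manip
print(manip.hand_in())"
```

```text
the job is handed in; nothing more can be done
None
```

I handed the job in at about 45 s: the spool was standing upright on the tray when I let go, the tray was pushed to its stop and the door is shut, with the cone and sleeve where they stood; the hand-in returned no verdict.

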